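# Clamp the collar and start its calibration run

## Robot

A 6-joint arm with a two-finger parallel gripper is mounted at the origin on the work surface. World frame = base frame: x ahead of the robot, y to its left, z up, the work surface at z = 0. Lengths are in m, angles in rad, forces in N, time in s.
With the tool pointing down it reaches from about 0.4 to 0.825 m from the base axis. Payload 7 kg.
Tool frame: the origin (TCP) lies between the finger pads; the fingertips stand 17 mm ahead of it and the grasp point (between the pads) lies 2 mm behind it; x points along the fingers, z is the direction in which the jaws open and shut, and the axes are right-handed (so a half turn about x gives the same grasp; the last joint's range is limited). The gripper opens to 88 mm and grips with 3 to 60 N. Pads are 19 mm wide; open, the fingers measure 130 mm over their backs; the gripper's body (78 mm by 193 mm) begins 47 mm behind the grasp point.
Start: joints at [-0.837, 0.359, 0.012, 0, -1.224, -0.288], TCP at [0.291, -0.609, 0.244] pointing down, gripper open.
Joint ranges: [-3.07, 3.07], [-1.43, 2.12], [-1.02, 1.25], [-3.03, 1.67], [-3.05, -0], [-3.03, 3.03]. Speed limits (rad/s): [2.39, 2.39, 3.01, 3.14, 3.14, 3.14].

## Interface

Orientations are given as [roll, pitch, yaw] about the fixed x, y, z axes, in that order (R = Rz(yaw) Ry(pitch) Rx(roll)).
In Python, from station import * gives the robot as it stands.
- The arm moves only by the tool step_arm, never from a script. Its argument "deltas" is a list of rows, each a list of 5 numbers: the shift along the tool's x, y, z in cm, then the turn about the tool's x in degrees, then the closure, from 0 (fully open) to 1 (shut). In form: [[dx, dy, dz, roll, fingers], ...]. A call has exactly 10 rows; each row is the pose to reach, as a shift and turn from the pose commanded when the call began, along the tool's axes at that moment; what a row does not reach only later rows make up. A row lasts 1/12 s, in which the tool goes at most 41.7 mm and 7.16 degrees, less where a joint would pass 70% of its speed; a pose out of reach is approached as far as the arm can. A call with a gripper value outside its range is refused whole. The fingers move at their own pace and stop on an object; "squeeze" is the grip in N (left out, the last holds). Time passes only in rows, so rows that repeat a pose let the fingers close, or fill a call up. It gives the time, the measured TCP pose, the force and the opening at its end, in the units of the state.
- get_state(): the state, without advancing time (a new reading comes with each control period).
- grab_frame(name): name is "scene" or "top" or "wrist"; returns a dict with "pixels" (384x512x3 uint8, red, green, blue), "range_z" (384x512 float32, m along the optical axis (not along the pixel's ray), 0 where there is no reading), "fx", "fy", "cx", "cy" (pixels), "view" (4x4, takes a point from world to camera coordinates); the wrist camera has in their place "hand_eye" (4x4, takes a point from camera to tool coordinates, whose origin is the TCP and whose axes are the tool frame's). Camera axes: x right, y down, z forward; pixel columns grow to the right and rows downward; lengths in m; the calibration is good to about 2 mm. A picture is of the moment at which its call begins: read the wrist's pose just before it.
- job_done(): hands the job in, once; it reports no verdict.
Trained networks look in the newest picture that a camera, given by its name, has taken for a name from the list of things; names that differ only in an ending like _2 or _b are one class to them, and where a whole thing is asked for, a point or a joint stands for the part that bears it (a point fixed in the world has none). Each returns a list of dicts, best first, with "conf" (0 to 1); they miss things now and then, are a little off and sometimes report something else, mostly with a low value. They report only what shows in the picture. A call takes as long as a camera call.
- boxes_of(thing, camera): "extent" ([left, top, right, bottom] in pixels, round what is visible of it).
- masks_of(thing, camera): "mask" (384x512 bool, what is visible of it) and "extent" ([left, top, right, bottom] in pixels, round what is visible of it).
The state is a dict: "t": time; "q": joint angles; "qd": joint speeds; "joint_efforts": joint torques, N m; "eef_pos": TCP position; "ee_rot": TCP orientation; "force": force on the tool from outside, world axes, zero at the start; "moment": the same for the moment, N m; "width": finger opening in m.
Only numpy, scipy, OpenCV 4.12 (cv2) and the standard library are available. Lean on these libraries where they do the work, as an engineer would, in place of code of your own. Each camera call takes 0.05 s, during which the arm holds its last target.

## Task

Get the mounting collar ready and start its calibration: push the cam lever of the bracket down until it is fully home, then tip the rocker switch over by pressing its raised half all the way down, and then press the round button fully in and let it spring back. Do it in that order and only by pushing with the fingertips: nothing is to be picked up or shifted, the square button is the abort and must not be pressed, and the switch boxes and the other things on the counter stay where they are. Leave the lever down and the rocker tipped over.

Things in the scene. Friction and masses are not known exactly. Their poses are not given: they have to be found in the camera images.
- bracket: Cam lock bracket fixed to the counter: grey base plate 80 (x) x 150 (y) x 10 mm, origin at the centre of its underside, z up. A hollow aluminium collar (48 mm across, top 55 mm up) sits fast in it at y = +36 mm against a fixed jaw. At y = -10 mm, 46 mm up, a level pivot along its x axis carries a chrome lobe and lever between two cheeks (48 mm over all, 60 mm high); the lever runs from the pivot towards the bracket's -y.
- cam_lever (a joint): Angle of the chrome lever (85 mm long from the pivot, 8 mm thick, ending in a flat 30 x 30 mm pad). 0: raised 0.55 rad above level; 0.55: fully home, lying level. Starts between 0 and 0.1. It has friction (about 0.12 N m: 2 N across the pad, up to 8 N straight down when rubbing) and stays where it is left. A vertical push straight down above lever_home takes it home; the end stop is firm.
- lever_tip (a point): Middle of the outer end of the lever's upper face; moves with the lever. Its pivot is in bracket's frame at (0, -10, 46) mm.
- lever_home (a point): Fixed point of the bracket (frame: 0, -65, 50 mm): where the upper face of the lever lies, 55 mm from the pivot (30 mm wide there, in the pad), once the lever is fully home. The space above it is free but for the raised lever.
- rocker_box: Loose 0.9 kg switch box of grey cast aluminium on rubber feet, 90 x 90 mm, its white top plate 49 mm above the counter, carrying the rocker switch in the middle of its top. Origin: centre of its underside, z up. Merely stands on the counter. A short black cable-gland stub (18 mm) sticks out of its +x side.
- rocker (a joint): Tilt of the black V-shaped rocker paddle (66 mm along the box's x, 44 mm wide along y; its halves rise outwards at 0.15 rad from a pivot 56 mm above the counter). -0.2: its -x half is down and its +x half raised (start, -0.2 to -0.17); +0.2: tipped fully over, +x half down. Takes about 4 N at the half's middle, firm end stops, stays where it is left.
- rocker_a (a point): Middle of the upper face of the rocker's +x half (22 mm from the pivot line), the one raised at the start; about 67 mm above the counter when raised, 58 mm when down. Moves with the paddle.
- rocker_b (a point): The same for the -x half, down at the start.
- dome_box: Loose 0.9 kg switch box of grey cast aluminium on rubber feet, 90 x 90 mm, its white top plate 49 mm above the counter, carrying the round button in the middle of its top. Origin: centre of its underside, z up. Merely stands on the counter. A short black cable-gland stub (18 mm) sticks out of its +x side.
- dome (a joint): Travel of the round, domed black button, 48 mm across: 0 up, 0.006 m fully in. Springs back; about 1 N to start, 4.5 N fully in, firm stop.
- dome_top (a point): Centre of the round button's top, 65 mm above the counter when up. Moves with it.
- square_box: Loose 0.9 kg switch box of grey cast aluminium on rubber feet, 90 x 90 mm, its white top plate 49 mm above the counter, carrying the square abort button in the middle of its top. Origin: centre of its underside, z up. Merely stands on the counter. A short black cable-gland stub (18 mm) sticks out of its +x side.
- square (a joint): Travel of the square, flat black abort button, 46 x 46 mm, top 65 mm above the counter: 0 up, 0.006 m in. Must not be pressed.
- square_top (a point): Centre of the square button's top.
- float: Squat orange float, 90 mm across, 50 mm high, origin at its underside. Leave alone.
- sleeve: Clear acrylic sleeve (tube) standing upright, 32 mm across, 90 mm high, tips easily; origin at its underside. Leave alone.
- pin1: A bronze shackle pin lying on its side, 80 mm long, shank 12 mm thick, flat head 20 mm wide; origin under it near mid length. Leave alone.
- pin2: A second bronze shackle pin lying on its side, 80 mm long, shank 12 mm thick, flat head 20 mm wide; origin under it near mid length. Leave alone.
- pin3: A third bronze shackle pin lying on its side, 80 mm long, shank 12 mm thick, flat head 20 mm wide; origin under it near mid length. Leave alone.
- cap: Black sensor cap, 32 mm across, 22 mm high, origin at its underside. Leave alone.
- wrench: Steel wrench 140 mm long lying flat along its own x. Leave alone.

How it is judged:
By the outcome, as a careful person would: the job done as asked, in the order asked, and still so for the second after the job is handed in, with the robot touching nothing.
It also fails if it takes over 48 s, if anything falls off the work surface, if the arm or the gripper's body presses on something with over 40 N, if the wrist force passes 120 N, or if a joint passes its speed limit or range.

## Working session

There is one attempt and no reset: what is moved stays moved. The work goes in short steps, Python scripts to look and compute and a tool call to move; the robot and the scene stay as the last step left them, time stands still between calls to the robot, and variables do not carry over. Pictures are saved under pics/ and viewed, and the job is handed in when it is done.

Besides the shell and the picture viewer there is one more tool, called as name([rows], argument=value, ...), one row to a line, values as JSON. step_arm: Moves the arm, as the interface text tells. Its arguments: {"type":"object","properties":{"deltas":{"type":"array"},"squeeze":{"type":"number"}},"required":["deltas"]}

```bash
mkdir -p pics
cat > h.py <<'E'
from station import *
import numpy as np, cv2
from scipy.spatial.transform import Rotation as R
def save(f,n): cv2.imwrite('pics/'+n+'.png',cv2.cvtColor(f['pixels'],cv2.COLOR_RGB2BGR))
def cloud(f):
    z=f['range_z'].astype(float); v,u=np.mgrid[:384,:512]
    P=np.stack([(u-f['cx'])/f['fx']*z,(v-f['cy'])/f['fy']*z,z],-1)
    if 'view' in f: T=np.linalg.inv(f['view'])
    else:
        s=get_state(); W=np.eye(4); W[:3,:3]=R.from_euler('xyz',s['ee_rot']).as_matrix(); W[:3,3]=s['eef_pos']; T=W@f['hand_eye']
    Q=P@T[:3,:3].T+T[:3,3]; Q[z==0]=np.nan; return Q
E
python3 - <<'E'
from h import *
s=get_state(); print({k:np.round(v,3) for k,v in s.items()})
print(R.from_euler('xyz',s['ee_rot']).as_matrix().round(3))
for c in ('top','scene'):
    f=grab_frame(c); save(f,c+'1'); Q=cloud(f); np.save(c+'.npy',Q)
    if c=='top': print(f['view'].round(3))
    for t in ['bracket','cam_lever','rocker_box','rocker','dome_box','dome','square_box','square','sleeve','float']:
        for m in masks_of(t,c)[:3]:
            q=Q[m['mask']]; q=q[~np.isnan(q[:,0])]
            print(c,t,round(m['conf'],2),np.round(m['extent']), np.median(q,0).round(3) if len(q) else None)
E
```

```text
{'t': np.float64(0.0), 'q': array([-0.837,  0.359,  0.011, -0.   , -1.224, -0.288]), 'qd': array([-0.   ,  0.002,  0.   ,  0.001,  0.001, -0.   ]), 'joint_efforts': array([ 0.0000e+00, -5.8272e+01,  2.9305e+01,  6.9970e+00,  7.0000e-03,
       -0.0000e+00]), 'eef_pos': array([ 0.291, -0.609,  0.243]), 'ee_rot': array([0.085, 1.569, 2.101]), 'force': array([-0.397, -0.327,  0.198]), 'moment': array([-0.007, -0.025, -0.   ]), 'width': np.float64(0.087)}
[[-0.001 -0.902 -0.431]
 [ 0.001 -0.431  0.902]
 [-1.     0.     0.002]]
[[-0.011 -1.     0.003  0.008]
 [-0.978  0.01  -0.21   0.587]
 [ 0.21  -0.006 -0.978  1.15 ]
 [ 0.     0.     0.     1.   ]]
top bracket 0.67 [215. 146. 272. 193.] [0.64  0.04  0.029]
top bracket 0.46 [352. 208. 382. 228.] [ 0.504 -0.293  0.06 ]
top cam_lever 0.52 [238. 163. 269. 180.] [0.634 0.006 0.066]
top cam_lever 0.34 [354. 206. 380. 231.] [ 0.503 -0.291  0.06 ]
top cam_lever 0.21 [207. 210. 215. 244.] [0.493 0.13  0.01 ]
top rocker_box 0.65 [340. 201. 387. 242.] [ 0.498 -0.284  0.048]
top rocker_box 0.37 [252. 211. 274. 232.] [ 0.492 -0.016  0.064]
top rocke
[... 835 characters left out ...]
7 -0.291  0.062]
scene rocker_box 0.18 [143. 205. 175. 233.] [ 0.689 -0.267  0.047]
scene rocker 0.8 [158. 163. 179. 176.] [ 0.506 -0.29   0.063]
scene rocker 0.38 [236. 201. 272. 228.] [0.637 0.004 0.066]
scene dome_box 0.79 [339. 177. 377. 214.] [0.495 0.293 0.048]
scene dome 0.49 [350. 182. 366. 196.] [0.482 0.297 0.064]
scene square_box 0.62 [237. 172. 278. 208.] [ 0.516 -0.009  0.048]
scene square 0.62 [249. 172. 269. 188.] [ 0.499 -0.014  0.065]
scene square 0.46 [348. 185. 368. 198.] [0.482 0.297 0.063]
scene sleeve 0.69 [350. 219. 364. 248.] [0.659 0.288 0.058]
scene sleeve 0.65 [142. 208. 175. 236.] [ 0.689 -0.268  0.047]
scene float 0.72 [142. 208. 174. 233.] [ 0.69  -0.267  0.047]
```

Run:
```python
from h import *
a=cv2.imread('pics/top1.png'); 
cv2.imwrite('pics/topz.png',cv2.resize(a[120:270,70:410],None,fx=2.35,fy=2.35,interpolation=cv2.INTER_CUBIC))
a=cv2.imread('pics/scene1.png')
cv2.imwrite('pics/scz.png',cv2.resize(a[140:270,130:400],None,fx=2.9,fy=2.9,interpolation=cv2.INTER_CUBIC))
```

```text
(no output)
```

View pics/topz.png

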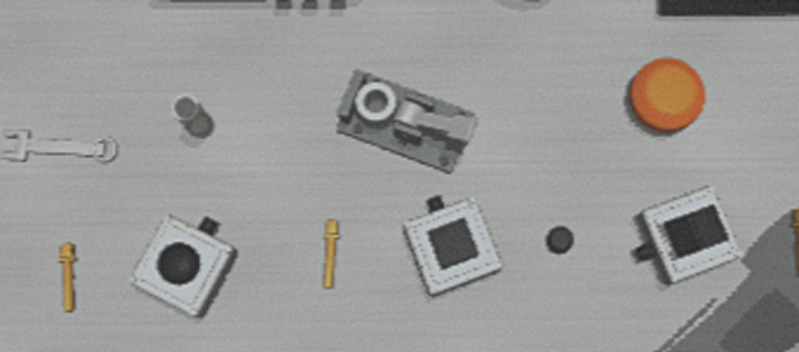

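View pics/scz.png

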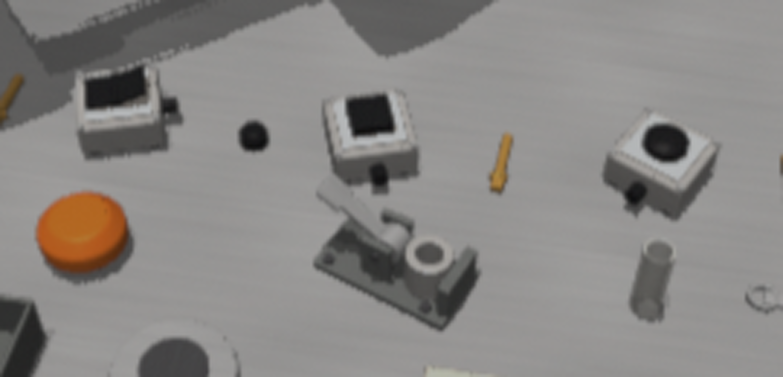

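Run:
```python
from h import *
def rect(p):
    r=cv2.minAreaRect((p[:,:2]*1000).astype(np.float32)); return np.round(r[0],1),np.round(r[1],1),round(r[2],1)
for c in ('top','scene'):
    Q=np.load(c+'.npy').reshape(-1,3)
    for n,x,y in (('rock',.5,-.287),('dome',.476,.295),('sq',.494,-.012)):
        near=Q[np.hypot(Q[:,0]-x,Q[:,1]-y)<.075]
        p=near[(abs(near[:,2]-.049)<.004)]
        print(c,n,'plate',len(p),rect(p))
        p=near[(near[:,2]>.056)&(near[:,2]<.08)]
        print(c,n,'knob',len(p),p.mean(0).round(4),rect(p),p[:,2].min().round(3),p[:,2].max().round(3))
    near=Q[np.hypot(Q[:,0]-.645,Q[:,1]-.03)<.13]
    p=near[(near[:,2]>.006)&(near[:,2]<.1)]; print(c,'br all',rect(p))
    p=near[(near[:,2]>.006)&(near[:,2]<.014)]; print(c,'br plate',rect(p), p[:,2].mean())
    p=near[(near[:,2]>.064)]; print(c,'lever',len(p),p.mean(0).round(3),rect(p)); print(p[p[:,2].argsort()[-4:]].round(3))
```

```text
top rock plate 452 (array([ 503. , -290.3]), array([88.5, 88.2]), 19.3)
top rock knob 351 [ 0.5024 -0.2888  0.0618] (array([ 501.4, -291.6]), array([48.1, 65.4]), 20.4) 0.056 0.075
top dome plate 568 (array([473.1, 297.3]), array([89.3, 87.6]), 63.2)
top dome knob 247 [0.4727 0.2972 0.062 ] (array([472.9, 297.4]), array([45.9, 45.9]), 45.8) 0.056 0.069
top sq plate 517 (array([491.9, -14.5]), array([87.6, 88.6]), 20.2)
top sq knob 299 [ 0.492  -0.0141  0.0642] (array([492.5, -14.4]), array([45.4, 46.4]), 19.8) 0.056 0.071
top br all (array([631.8,  30.9]), array([236., 153.]), 26.8)
top br plate (array([615.9,  68.3]), array([175.6, 165. ]), 68.0) 0.00940872221439266
top lever 164 [ 0.625 -0.017  0.078] (array([628.1,  -3.8]), array([74.9, 31.6]), 76.6)
[[ 0.626 -0.036  0.089]
 [ 0.614 -0.034  0.09 ]
 [ 0.617 -0.034  0.091]
 [ 0.608 -0.031  0.092]]
scene rock plate 302 (array([ 503.2, -291. ]), array([94.2, 88.1]), 19.6)
scene rock knob 228 [ 0.5051 -0.2907  0.0633] (array([ 503.4, -291.8]), array([48.3, 63.8]), 18.7) 0.056 0.074
scene dome plate 414 (array([476.1, 296.7]), array([88.6, 94.8]), 63.2)
scene dome knob 153 [0.4777 0.2968 0.0636] (array([474.4, 296.3]), array([47.6, 45.7]), 35.6) 0.056 0.072
scene sq plate 352 (array([492.9, -14.9]), array([92. , 89.5]), 20.7)
scene sq knob 195 [ 0.4964 -0.0141  0.0651] (array([494.3, -14.6]), array([51.9, 46.1]), 21.8) 0.056 0.071
scene br all (array([632.1,  26.3]), array([234.6, 235.2]), 48.0)
scene br plate (array([632.1,  26.3]), array([234.6, 235.2]), 48.0) 0.010534152282506797
scene lever 160 [ 0.629 -0.017  0.078] (array([638.5,  -0. ]), array([86.1, 41.7]), 72.4)
[[ 0.62  -0.036  0.091]
 [ 0.612 -0.034  0.091]
 [ 0.611 -0.029  0.091]
 [ 0.615 -0.028  0.092]]
```

Run:
```python
from h import *
from scipy.optimize import least_squares
for c in ('top','scene'):
    f=grab_frame(c); Q=cloud(f)
    M=masks_of('bracket',c)[0]['mask']
    M2=cv2.dilate(M.astype(np.uint8),np.ones((5,5)))>0
    p=Q[M2]; p=p[p[:,2]>.006]
    r=cv2.minAreaRect((p[p[:,2]<.016][:,:2]*1000).astype(np.float32)); print(c,'plate',np.round(r[0],1),np.round(r[1],1),round(r[2],1))
    q=p[(abs(p[:,2]-.055)<.004)&(p[:,1]>.03)]
    cc=cv2.minEnclosingCircle((q[:,:2]*1000).astype(np.float32)); print('collar',len(q),np.round(cc[0],1),round(cc[1],1))
    l=p[(p[:,2]>.064)&(p[:,1]<.03)]; m=l.mean(0); u,s,vt=np.linalg.svd(l-m); print('lever',m.round(3),vt.round(3),(s/np.sqrt(len(l))).round(4))
    Q2=Q.reshape(-1,3); a=np.array([-.331,.944]); d=(Q2[:,:2]-[.503,-.2905])@a; e=(Q2[:,:2]-[.503,-.2905])@[-.944,-.331]
    for t in (-.022,.022):
        k=(abs(d-t)<.006)&(abs(e)<.018); print('rock',t,k.sum(),np.median(Q2[k,2]).round(4))
```

```text
top plate [651.6  47.6] [162.9  80.3] 68.6
collar 270 [655.3  68.3] 51.3
lever [ 0.625 -0.018  0.078] [[-0.325 -0.834  0.445]
 [-0.933  0.36  -0.007]
 [-0.155 -0.417 -0.895]] [0.0156 0.0076 0.0022]
rock -0.022 60 0.058
rock 0.022 53 0.0662
scene plate [634.6  27.2] [196.1 111.3] 60.1
collar 247 [657.2  68.4] 51.3
lever [ 0.629 -0.017  0.078] [[ 0.352  0.828 -0.437]
 [ 0.92  -0.393 -0.002]
 [-0.173 -0.401 -0.9  ]] [0.0162 0.0079 0.0026]
rock -0.022 33 0.0611
rock 0.022 39 0.0683
```

Run:
```python
from h import *
yb=np.array([.365,.931]); xb=np.array([.931,-.365])
for c in ('top','scene'):
    Q=np.load(c+'.npy').reshape(-1,3)
    p=Q[(np.hypot(Q[:,0]-.645,Q[:,1]-.03)<.11)&(Q[:,2]>.02)]
    d=p[:,:2]@yb; e=p[:,:2]@xb
    for lo in np.arange(.15,.35,.01):
        k=(d>=lo)&(d<lo+.01)
        if k.sum()>3: print(c,round(lo,2),k.sum(),'z',np.percentile(p[k,2],[10,50,90]).round(3),'e',e[k].min().round(3),e[k].max().round(3))
    l=p[p[:,2]>.07]; print('lever d min',(l[:,:2]@yb).min(), 'e',(l[:,:2]@xb).min(),(l[:,:2]@xb).max())
```

```text
top 0.19 46 z [0.03  0.086 0.088] e 0.504 0.603
top 0.2 61 z [0.029 0.079 0.084] e 0.498 0.603
top 0.21 35 z [0.072 0.076 0.08 ] e 0.502 0.604
top 0.22 25 z [0.067 0.072 0.074] e 0.58 0.598
top 0.23 23 z [0.064 0.067 0.069] e 0.581 0.598
top 0.24 42 z [0.033 0.059 0.063] e 0.565 0.61
top 0.25 70 z [0.042 0.056 0.059] e 0.565 0.614
top 0.26 74 z [0.048 0.057 0.061] e 0.561 0.618
top 0.27 66 z [0.047 0.058 0.061] e 0.565 0.613
top 0.28 30 z [0.034 0.05  0.054] e 0.577 0.6
top 0.29 53 z [0.031 0.053 0.057] e 0.569 0.609
top 0.3 45 z [0.03  0.052 0.055] e 0.566 0.612
top 0.31 45 z [0.028 0.051 0.056] e 0.565 0.614
top 0.32 58 z [0.03  0.052 0.056] e 0.568 0.609
top 0.33 68 z [0.03  0.049 0.054] e 0.558 0.618
top 0.34 76 z [0.047 0.051 0.053] e 0.559 0.619
lever d min 0.18966084965555702 e 0.5737709422623195 0.6037148618595262
scene 0.19 43 z [0.031 0.088 0.091] e 0.501 0.604
scene 0.2 60 z [0.027 0.08  0.086] e 0.499 0.605
scene 0.21 37 z [0.07  0.077 0.081] e 0.505 0.603
scene 0.22 22 z [0.067 0.072 0.075] e 0.581 0.6
scene 0.23 23 z [0.063 0.066 0.071] e 0.58 0.599
scene 0.24 49 z [0.043 0.059 0.064] e 0.568 0.616
scene 0.25 69 z [0.03  0.056 0.061] e 0.567 0.616
scene 0.26 74 z [0.032 0.058 0.061] e 0.565 0.618
scene 0.27 85 z [0.031 0.057 0.062] e 0.566 0.615
scene 0.28 34 z [0.044 0.053 0.056] e 0.574 0.613
scene 0.29 62 z [0.031 0.052 0.057] e 0.572 0.611
scene 0.3 66 z [0.026 0.044 0.056] e 0.565 0.614
scene 0.31 63 z [0.026 0.047 0.056] e 0.565 0.615
scene 0.32 65 z [0.027 0.053 0.057] e 0.572 0.614
scene 0.33 49 z [0.034 0.052 0.056] e 0.564 0.62
scene 0.34 126 z [0.026 0.048 0.055] e 0.561 0.622
lever d min 0.19017767188407703 e 0.5750618967983978 0.6047694764304801
```

step_arm([
  [0,-5.5,3.8,-7,1],
  [0,-9,6.5,-14,1],
  [0,-12,8.8,-21,1],
  [0,-15.5,11,-28,1],
  [0,-19,13.2,-35,1],
  [0,-22.3,15.5,-43,1],
  [0,-25.6,17.8,-43,1],
  [0,-29,20,-43,1],
  [0,-32.3,22.5,-43,1],
  [0,-35.7,24.9,-43,1],
])

```text
t: 2.13
eef_pos: [0.4973, -0.2448, 0.244]
ee_rot: [-2.91, 1.57, -0.143]
force: [1.4, -0.9, -0.4]
width: 0.0264
```

```bash
cat >> h.py <<'E'
def to(x,y,z,jaw=None):
    s=get_state(); m=R.from_euler('xyz',s['ee_rot']).as_matrix(); p=np.array(s['eef_pos'])
    print('t',s['t'].round(2),'p',p.round(4),'F',np.round(s['force'],2),'w',round(float(s['width']),4))
    print('tool delta cm',(m.T@(np.array([x,y,z])-p)*100).round(2))
    a=np.degrees(np.arctan2(m[1,2],m[0,2])); print('jaw angle',a.round(2),'xdown',m[:,0].round(4))
    if jaw is not None: print('roll',-((jaw-a+90)%180-90))
E
python3 -c "
from h import *
to(.6255,-.0197,.18,158.6)"
```

```text
Traceback (most recent call last):
  File "h.py", line 14, in to
    print('t',s['t'].round(2),'p',p.round(4),'F',np.round(s['force'],2),'w',round(float(s['width']),4))
              ^^^^^^^^^^^^
AttributeError: 'float' object has no attribute 'round'
```

```bash
sed -i "s/s\['t'\].round(2)/round(float(s['t']),2)/" h.py
python3 -c "
from h import *
to(.6255,-.0197,.18,158.6)
f=grab_frame('wrist');save(f,'w1')"
```

```text
t 2.13 p [ 0.4973 -0.2448  0.244 ] F [ 1.43 -0.9  -0.36] w 0.0264
tool delta cm [  6.4  -25.64  -3.69]
jaw angle 158.55 xdown [ 8.e-04 -1.e-04 -1.e+00]
roll -0.05348686959663951
```

View pics/w1.png

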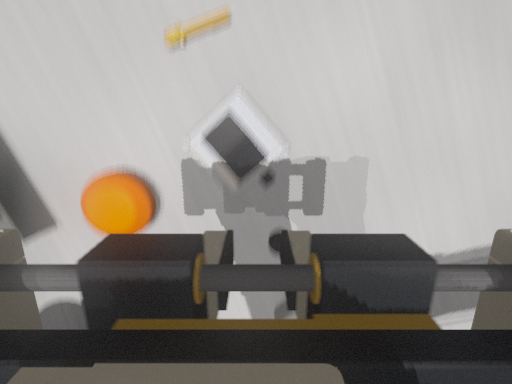

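step_arm([
  [0,-3.5,-0.5,0,1],
  [0,-7,-1,0,1],
  [0,-10.5,-1.5,0,1],
  [0,-14,-2,0,1],
  [1,-17.5,-2.5,0,1],
  [2,-21,-3,0,1],
  [3,-24,-3.5,0,1],
  [4,-25.6,-3.7,0,1],
  [5,-25.6,-3.7,0,1],
  [6.4,-25.6,-3.7,0,1],
])

```text
t: 3.02
eef_pos: [0.6253, -0.0213, 0.1793]
ee_rot: [-2.883, 1.57, -0.114]
force: [0.4, 0.5, -1.1]
width: 0.0005
```

```bash
python3 -c "
from h import *
to(.6255,-.0197,.06,158.6)
f=grab_frame('wrist');save(f,'w2');Q=cloud(f)
f2=grab_frame('scene');save(f2,'s2')
to(.6255,-.0197,.06,158.6)
k=(abs(Q[...,2]-.077)<.02)&(np.hypot(Q[...,0]-.627,Q[...,1]+.02)<.06)
print(k.sum(), np.nanmean(Q[k],0))
"
```

```text
t 3.02 p [ 0.6253 -0.0213  0.1793] F [ 0.35  0.53 -1.12] w 0.0005
tool delta cm [11.93 -0.15  0.05]
jaw angle 158.64 xdown [ 6.e-04 -1.e-04 -1.e+00]
roll 0.03971037795733423
t 3.12 p [ 0.6231 -0.0225  0.177 ] F [-0.62  0.2  -0.65] w 0.0003
tool delta cm [11.7  -0.37 -0.17]
jaw angle 158.53 xdown [-4.5e-03 -5.0e-04 -1.0e+00]
roll -0.07319913324286631
1411 [ 0.62370626 -0.0233578   0.07582816]
```

View pics/w2.png

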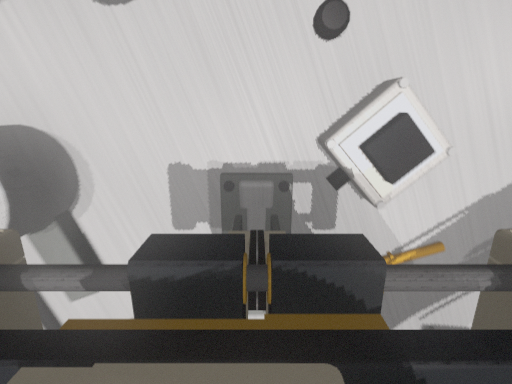

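View pics/s2.png

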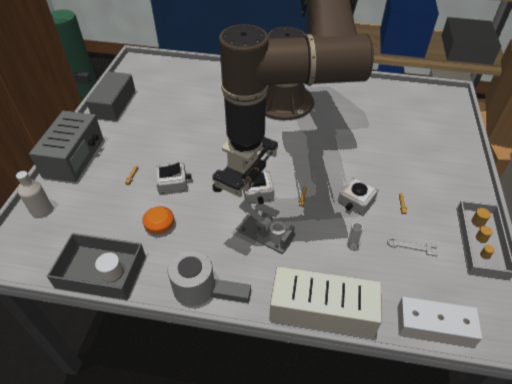

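step_arm([
  [2,-0.2,-0.1,0,1],
  [4,-0.2,-0.1,0,1],
  [5.5,-0.2,-0.1,0,1],
  [7,-0.2,-0.1,0,1],
  [8,-0.2,-0.1,0,1],
  [8.7,-0.2,-0.1,0,1],
  [9.3,-0.2,-0.1,0,1],
  [9.9,-0.2,-0.1,0,1],
  [10.4,-0.2,-0.1,0,1],
  [10.8,-0.2,-0.1,0,1],
])

```text
t: 3.95
eef_pos: [0.6267, -0.0207, 0.0716]
ee_rot: [-2.829, 1.57, -0.061]
force: [-1.8, -1.4, 2.0]
width: 0.0003
```

```bash
python3 -c "
from h import *
to(.6255,-.0197,.067,158.6)"
```

```text
t 3.95 p [ 0.6267 -0.0207  0.0716] F [-1.82 -1.44  2.01] w 0.0003
tool delta cm [ 0.46 -0.05  0.15]
jaw angle 158.54 xdown [ 6.e-04 -0.e+00 -1.e+00]
roll -0.05860497881030824
```

step_arm([
  [0.2,0,0,0,1],
  [0.4,0,0,0,1],
  [0.5,0,0,0,1],
  [0.6,0,0,0,1],
  [0.7,0,0,0,1],
  [0.8,0,0,0,1],
  [0.8,0,0,0,1],
  [0.8,0,0,0,1],
  [0.8,0,0,0,1],
  [0.8,0,0,0,1],
])

```text
t: 4.78
eef_pos: [0.6267, -0.0207, 0.0667]
ee_rot: [-3.011, 1.569, -0.243]
force: [-8.6, -0.3, 23.9]
width: 0.0001
```

step_arm([
  [-0.5,0,0,0,1],
  [-2,0,0,0,1],
  [-4,0,0,0,1],
  [-6,0,0,0,1],
  [-8,0,0,0,1],
  [-10,0,0,0,1],
  [-10,2,0,-6,1],
  [-10,5,0,-12,1],
  [-10,8.5,0,-18,1],
  [-10,12,0,-24,1],
])

```text
t: 5.62
eef_pos: [0.5821, -0.1326, 0.1636]
ee_rot: [-2.405, 1.57, 0.788]
force: [-0.1, -0.8, -0.6]
width: 0.0008
```

```bash
python3 -c "
from h import *
to(.496,-.2695,.13,19.3)
print(get_state()['q'])
f=grab_frame('scene');save(f,'s3');Q=cloud(f)
for x,y in ((.6255,-.0197),(.618,-.034)):
  k=(np.hypot(Q[...,0]-x,Q[...,1]-y)<.008); print(k.sum(), np.nanmedian(Q[k],0).round(4))
a=cv2.imread('pics/s3.png')
cv2.imwrite('pics/s3z.png',cv2.resize(a[140:270,130:400],None,fx=2.9,fy=2.9,interpolation=cv2.INTER_CUBIC))
"
```

```text
t 5.62 p [ 0.5821 -0.1326  0.1636] F [-0.07 -0.79 -0.61] w 0.0008
tool delta cm [ 3.35 13.24  9.3 ]
jaw angle -177.08 xdown [ 4.e-04  5.e-04 -1.e+00]
roll -16.37649481183132
[ 1.02901694e-01  2.94615751e-01 -2.74287918e-01 -4.78403747e-04
 -1.00139953e+00 -5.16189823e-02]
41 [ 0.6249 -0.0193  0.0423]
168 [ 0.6158 -0.034   0.524 ]
```

View pics/s3z.png

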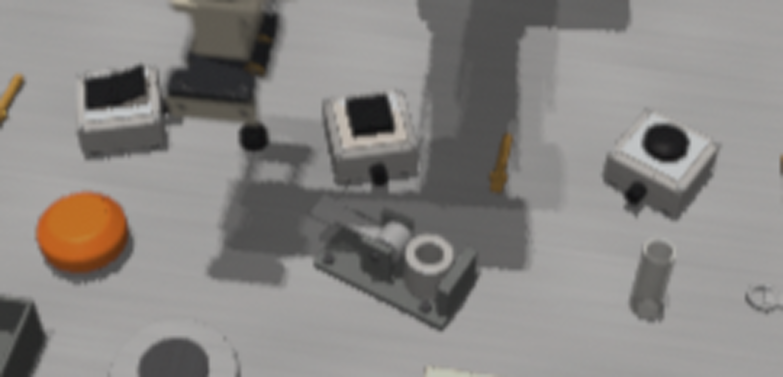

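```bash
python3 -c "
from h import *
yb=np.array([.365,.931]); xb=np.array([.931,-.365])
for c in ('scene','top'):
  f=grab_frame(c);save(f,'l_'+c);Q=cloud(f).reshape(-1,3)
  d=Q[:,:2]@yb; e=Q[:,:2]@xb
  for lo in np.arange(.16,.28,.01):
    k=(d>=lo)&(d<lo+.01)&(abs(e-.5895)<.012)&(Q[:,2]<.12)
    if k.sum(): print(c,lo.round(2),k.sum(),np.percentile(Q[k,2],[20,50,80]).round(4))
a=cv2.imread('pics/l_top.png')
cv2.imwrite('pics/l_topz.png',cv2.resize(a[130:230,200:400],None,fx=4,fy=4,interpolation=cv2.INTER_CUBIC))
"
```

```text
scene 0.16 21 [0.0002 0.0012 0.0029]
scene 0.17 23 [-0.0011  0.0004  0.0028]
scene 0.18 42 [0.0012 0.0477 0.0522]
scene 0.19 38 [0.0024 0.0496 0.0525]
scene 0.2 44 [0.0108 0.0485 0.0512]
scene 0.21 41 [0.01   0.0126 0.0505]
scene 0.22 44 [0.0089 0.0139 0.0508]
scene 0.23 31 [-0.7413  0.0495  0.0523]
scene 0.24 24 [-0.7481  0.0498  0.0516]
scene 0.25 25 [-0.7513  0.0493  0.0571]
scene 0.26 32 [-0.747   0.0596  0.0622]
scene 0.27 56 [-0.7416  0.0265  0.0616]
scene 0.28 51 [-0.7443  0.0464  0.0562]
top 0.16 28 [-0.0031 -0.0011  0.0009]
top 0.17 28 [-0.0029 -0.0009  0.0008]
top 0.18 41 [0.0012 0.0483 0.0509]
top 0.19 42 [0.0098 0.048  0.051 ]
top 0.2 33 [0.0452 0.0488 0.051 ]
top 0.21 35 [0.0097 0.0475 0.0504]
top 0.22 27 [0.0094 0.0477 0.0508]
top 0.23 1 [0.0508 0.0508 0.0508]
```

View pics/l_topz.png

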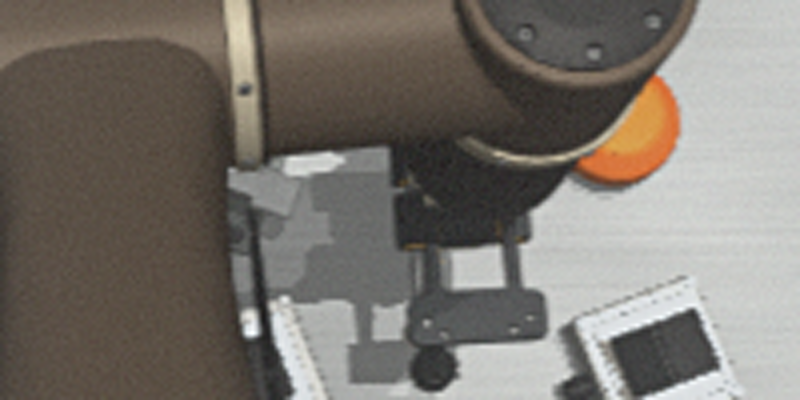

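step_arm([
  [0,2.6,1.8,-5,1],
  [0,5.2,3.6,-10,1],
  [0,7.8,5.4,-16,1],
  [0,10.4,7.2,-16,1],
  [0,12,8.4,-16,1],
  [0,13.2,9.3,-16,1],
  [1,13.2,9.3,-16,1],
  [2,13.2,9.3,-16,1],
  [3,13.2,9.3,-16,1],
  [3,13.2,9.3,-16,1],
])

```text
t: 6.6
eef_pos: [0.4946, -0.2669, 0.1307]
ee_rot: [-0.667, 1.567, 2.798]
force: [-0.4, 0.8, 0.6]
width: 0.0003
```

```bash
python3 -c "
from h import *
f=grab_frame('wrist');save(f,'w4')
f=grab_frame('scene')
save(f,'s4')
to(.496,-.2695,.084,19.3)
a=cv2.imread('pics/s4.png')
cv2.imwrite('pics/s4z.png',cv2.resize(a[110:240,100:370],None,fx=2.9,fy=2.9,interpolation=cv2.INTER_CUBIC))
"
```

```text
t 6.7 p [ 0.4956 -0.2674  0.1326] F [-0.24 -0.18 -0.69] w 0.0003
tool delta cm [4.86 0.21 0.03]
jaw angle -161.4 xdown [-1.8e-03  3.0e-04 -1.0e+00]
roll -0.6957863393812431
```

View pics/w4.png

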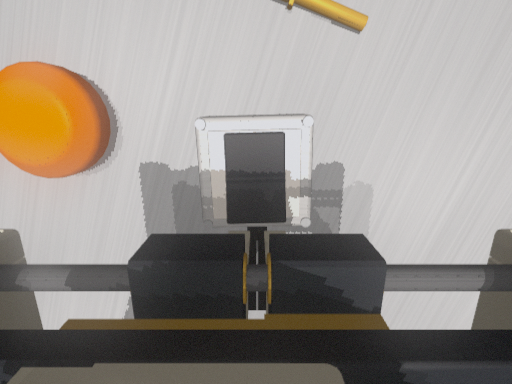

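View pics/s4z.png

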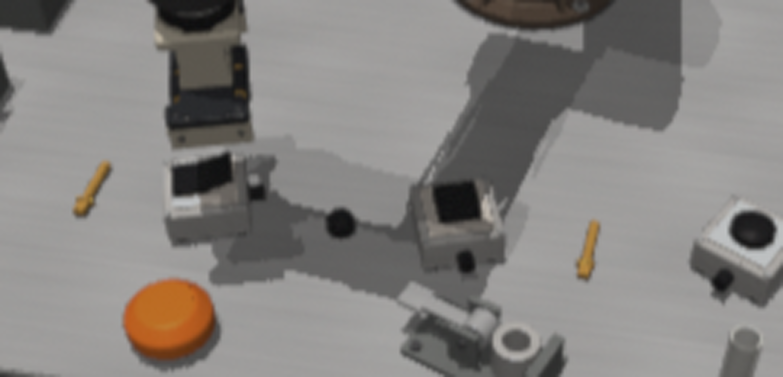

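step_arm([
  [1.5,0,0,-0.7,1],
  [3,0,0,-0.7,1],
  [4,0,0,-0.7,1],
  [4.5,0,0,-0.7,1],
  [4.9,0,0,-0.7,1],
  [5.2,0,0,-0.7,1],
  [5.4,0,0,-0.7,1],
  [5.6,0,0,-0.7,1],
  [5.8,0,0,-0.7,1],
  [5.8,0,0,-0.7,1],
])

```text
t: 7.53
eef_pos: [0.4958, -0.2682, 0.0758]
ee_rot: [2.69, 1.57, -0.116]
force: [0.5, 1.7, 2.8]
width: 0.0003
```

```bash
python3 -c "
from h import *
to(.496,-.2695,.075,19.3)
"
```

```text
t 7.53 p [ 0.4958 -0.2682  0.0758] F [0.51 1.68 2.78] w 0.0003
tool delta cm [0.08 0.13 0.03]
jaw angle -160.75 xdown [ 8.e-04 -1.e-04 -1.e+00]
roll -0.05158411740427482
```

step_arm([
  [0.1,0,0,0,1],
  [0.2,0,0,0,1],
  [0.3,0,0,0,1],
  [0.4,0,0,0,1],
  [0.4,0,0,0,1],
  [0.4,0,0,0,1],
  [0.4,0,0,0,1],
  [0.4,0,0,0,1],
  [0.4,0,0,0,1],
  [0.4,0,0,0,1],
])

```text
t: 8.37
eef_pos: [0.496, -0.2683, 0.0749]
ee_rot: [2.376, 1.568, -0.429]
force: [-9.4, 10.7, 32.3]
width: 0.0004
```

step_arm([
  [-0.4,0,0,0,1],
  [-1.5,0,0,0,1],
  [-3.5,0,0,0,1],
  [-5.5,0,0,0,1],
  [-7.5,0,0,0,1],
  [-9.5,0,0,0,1],
  [-11.5,0,0,0,1],
  [-12,0,0,0,1],
  [-12,0,0,0,1],
  [-12,0,0,0,1],
])

```text
t: 9.2
eef_pos: [0.4953, -0.2682, 0.1914]
ee_rot: [-2.918, 1.57, 0.559]
force: [-0.1, -0.7, -1.0]
width: 0.0003
```

```bash
python3 -c "
from h import *
to(.474,.297,.18,63.2)
print(get_state()['q'])
a=np.array([-.331,.944])
for c in ('scene','top'):
  f=grab_frame(c); save(f,'r_'+c)
  Q2=cloud(f).reshape(-1,3); d=(Q2[:,:2]-[.503,-.2905])@a; e=(Q2[:,:2]-[.503,-.2905])@[-.944,-.331]
  for t in (-.027,-.022,.022,.027):
    k=(abs(d-t)<.005)&(abs(e)<.018)&(Q2[:,2]<.1); print(c,'rock',t,k.sum(),np.median(Q2[k,2]).round(4))
f=grab_frame('wrist'); save(f,'r_w')
a=cv2.imread('pics/r_scene.png')
cv2.imwrite('pics/r_sz.png',cv2.resize(a[110:240,100:370],None,fx=2.9,fy=2.9,interpolation=cv2.INTER_CUBIC))
"
```

```text
t 9.2 p [ 0.4953 -0.2682  0.1914] F [-0.09 -0.68 -1.01] w 0.0003
tool delta cm [  1.15 -54.08 -16.59]
jaw angle -160.78 xdown [ 3.e-04  2.e-04 -1.e+00]
roll -43.98187009949322
[-1.49067662e-01  2.16602157e-01 -3.12073593e-01 -2.87683839e-04
 -1.04183065e+00  4.84632462e-01]
scene rock -0.027 39 0.0695
scene rock -0.022 30 0.0688
scene rock 0.022 25 0.0593
scene rock 0.027 26 0.0599
top rock -0.027 0 nan
top rock -0.022 0 nan
top rock 0.022 48 0.0575
top rock 0.027 52 0.0574
  return _methods._mean(a, axis=axis, dtype=dtype,
  ret = ret.dtype.type(ret / rcount)
```

View pics/r_sz.png

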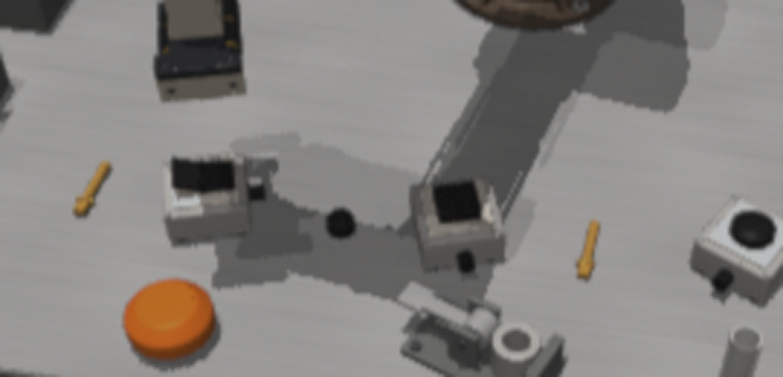

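View pics/r_w.png

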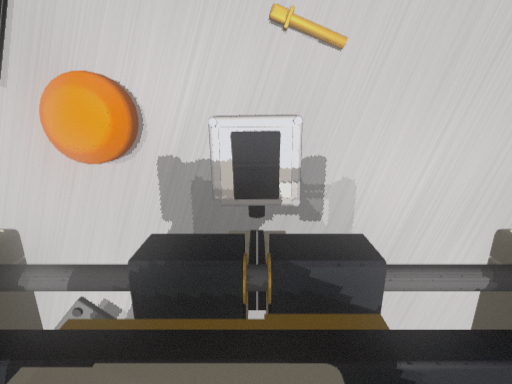

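step_arm([
  [0,-3,-0.9,0,1],
  [0,-6,-1.8,0,1],
  [0,-9,-2.8,0,1],
  [0,-12,-3.7,0,1],
  [0,-15,-4.6,0,1],
  [0,-18,-5.5,0,1],
  [0,-21,-6.4,0,1],
  [0,-24,-7.4,0,1],
  [0,-27,-8.3,0,1],
  [0,-30,-9.2,0,1],
])

```text
t: 10.18
eef_pos: [0.4828, 0.0467, 0.1908]
ee_rot: [0.114, 1.569, -2.692]
force: [1.5, 0.5, 0.2]
width: 0.0003
```

```bash
python3 -c "
from h import *
to(.474,.297,.12)
"
```

```text
t 10.18 p [0.4828 0.0467 0.1908] F [1.51 0.49 0.23] w 0.0003
tool delta cm [  7.07 -23.92  -7.43]
jaw angle -160.75 xdown [-1.3e-03 -6.0e-04 -1.0e+00]
```

step_arm([
  [0,-3,-0.9,0,1],
  [0,-6,-1.9,0,1],
  [0,-9,-2.8,0,1],
  [0,-12,-3.7,0,1],
  [0,-15,-4.7,0,1],
  [0,-18,-5.6,0,1],
  [0,-21,-6.5,0,1],
  [2,-23,-7.2,0,1],
  [4,-23.9,-7.4,0,1],
  [5,-23.9,-7.4,0,1],
])

```text
t: 11.02
eef_pos: [0.4733, 0.2964, 0.1383]
ee_rot: [0.426, 1.567, -2.378]
force: [0.2, -0.5, -0.6]
width: 0.0004
```

```bash
python3 -c "
from h import *
f=grab_frame('wrist');save(f,'d_w')
f=grab_frame('scene');save(f,'d_s')
to(.474,.297,.082)
a=cv2.imread('pics/d_s.png')
cv2.imwrite('pics/d_sz.png',cv2.resize(a[100:260,230:450],None,fx=3.5,fy=3.5,interpolation=cv2.INTER_CUBIC))
"
```

```text
t 11.12 p [0.4732 0.2941 0.1387] F [-0.56  0.36 -0.29] w 0.0007
tool delta cm [ 5.67 -0.26 -0.2 ]
jaw angle -160.73 xdown [-0.0039 -0.0044 -1.    ]
```

View pics/d_w.png

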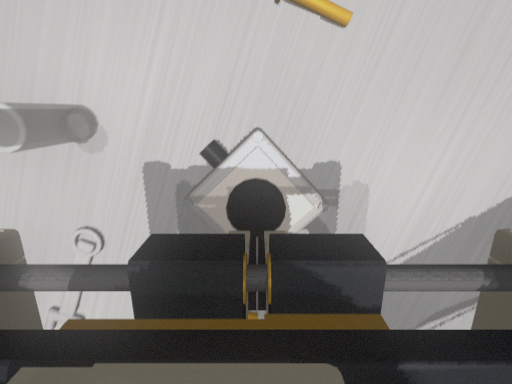

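View pics/d_sz.png

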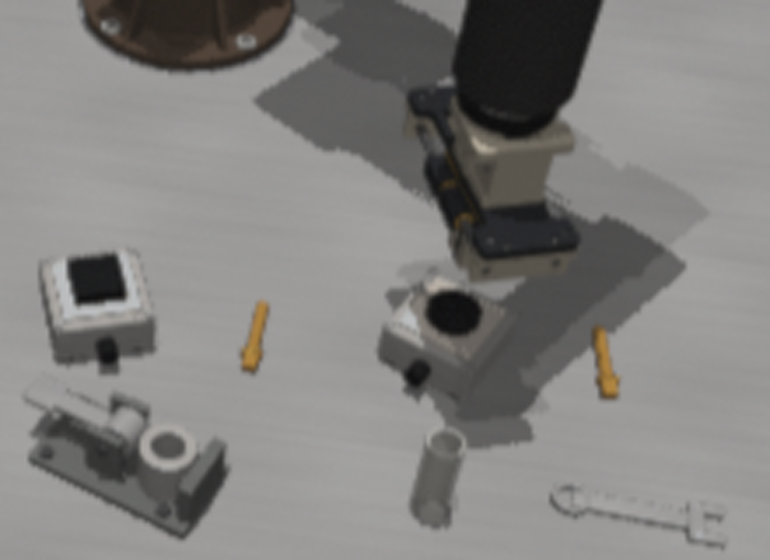

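step_arm([
  [1.5,-0.1,-0.1,0,1],
  [3,-0.1,-0.1,0,1],
  [4.2,-0.1,-0.1,0,1],
  [5,-0.1,-0.1,0,1],
  [5.5,-0.1,-0.1,0,1],
  [5.8,-0.1,-0.1,0,1],
  [6.1,-0.1,-0.1,0,1],
  [6.4,-0.1,-0.1,0,1],
  [6.6,-0.1,-0.1,0,1],
  [6.6,-0.1,-0.1,0,1],
])

```text
t: 11.95
eef_pos: [0.4756, 0.2966, 0.0763]
ee_rot: [2.838, 1.57, 0.033]
force: [-0.1, -2.0, 5.1]
width: 0.0007
```

```bash
python3 -c "
from h import *
to(.474,.297,.076)
"
```

```text
t 11.95 p [0.4756 0.2966 0.0763] F [-0.12 -2.01  5.11] w 0.0007
tool delta cm [ 0.03 -0.09  0.14]
jaw angle -160.73 xdown [ 8.e-04  0.e+00 -1.e+00]
```

step_arm([
  [0.1,0,0,0,1],
  [0.2,0,0,0,1],
  [0.3,0,0,0,1],
  [0.3,0,0,0,1],
  [0.3,0,0,0,1],
  [0.3,0,0,0,1],
  [0.3,0,0,0,1],
  [0.3,0,0,0,1],
  [0.3,0,0,0,1],
  [0.3,0,0,0,1],
])

```text
t: 12.78
eef_pos: [0.4757, 0.2966, 0.0756]
ee_rot: [3.117, 1.569, 0.313]
force: [-7.0, -6.0, 27.0]
width: 0.0008
```

Firm stop reached at 27 N, with the tip at 58.6 mm (dome_top fully in is 59 mm). Lifting straight up.

step_arm([
  [-0.4,0,0,0,1],
  [-1.2,0,0,0,1],
  [-3,0,0,0,1],
  [-5,0,0,0,1],
  [-8,0,0,0,1],
  [-11,0,0,0,1],
  [-14,0,0,0,1],
  [-16,0,0,0,1],
  [-16,0,0,0,1],
  [-16,0,0,0,1],
])

```text
t: 13.62
eef_pos: [0.4755, 0.2973, 0.2342]
ee_rot: [-2.506, 1.567, 0.972]
force: [-0.1, 0.8, -1.3]
width: 0.0001
```

```bash
python3 -c "
from h import *
to(.474,.297,.2)
def rect(p):
    r=cv2.minAreaRect((p[:,:2]*1000).astype(np.float32)); return np.round(r[0],1),np.round(r[1],1),round(r[2],1)
yb=np.array([.365,.931]); xb=np.array([.931,-.365]);a=np.array([-.331,.944])
for c in ('scene','top'):
  f=grab_frame(c); save(f,'f_'+c); Q=cloud(f).reshape(-1,3)
  Q=Q[Q[:,2]<.1]
  d=Q[:,:2]@yb; e=Q[:,:2]@xb
  for lo in (.19,.2,.21):
    k=(d>=lo)&(d<lo+.01)&(abs(e-.5895)<.009)
    print(c,'lever',lo,k.sum(),np.percentile(Q[k,2],[50,80]).round(4) if k.sum() else '')
  d=(Q[:,:2]-[.503,-.2905])@a; e=(Q[:,:2]-[.503,-.2905])@[-.944,-.331]
  for t in (-.022,.022):
    k=(abs(d-t)<.005)&(abs(e)<.018); print('rock',t,k.sum(),np.median(Q[k,2]).round(4))
  k=np.hypot(Q[:,0]-.474,Q[:,1]-.297)<.008; print('dome',k.sum(),np.median(Q[k,2]) if k.sum() else '')
  k=np.hypot(Q[:,0]-.492,Q[:,1]+.014)<.015; print('sq',k.sum(),np.median(Q[k,2]) if k.sum() else '')
  for n,x,y in (('rock',.5,-.287),('dome',.476,.295),('sq',.494,-.012)):
        near=Q[np.hypot(Q[:,0]-x,Q[:,1]-y)<.075]
        p=near[(abs(near[:,2]-.049)<.004)]
        if len(p)>5:print(c,n,'plate',len(p),rect(p))
a=cv2.imread('pics/f_scene.png')
cv2.imwrite('pics/f_sz.png',cv2.resize(a[130:270,120:450],None,fx=2.4,fy=2.4,interpolation=cv2.INTER_CUBIC))
"
```

```text
t 13.62 p [0.4755 0.2973 0.2342] F [-0.07  0.76 -1.29] w 0.0001
tool delta cm [ 3.42 -0.01  0.16]
jaw angle -160.75 xdown [ 0.002   0.0029 -1.    ]
scene lever 0.19 29 [0.0499 0.0541]
scene lever 0.2 34 [0.048  0.0518]
scene lever 0.21 36 [0.0485 0.0523]
rock -0.022 32 0.0688
rock 0.022 29 0.0593
dome 17 0.06632200081873052
sq 52 0.06605196064440594
scene rock plate 299 (array([ 504.1, -290.4]), array([93.6, 88.6]), 19.2)
scene dome plate 406 (array([474.9, 297.1]), array([88.6, 92.9]), 63.2)
scene sq plate 360 (array([493.9, -14.8]), array([90. , 88.3]), 20.7)
top lever 0.19 29 [0.0489 0.0509]
top lever 0.2 26 [0.0492 0.0507]
top lever 0.21 34 [0.0472 0.0506]
rock -0.022 57 0.067
rock 0.022 49 0.0579
dome 26 0.0648782891177021
sq 99 0.0642594089643076
top rock plate 416 (array([ 502.6, -289.9]), array([89.4, 88.7]), 19.6)
top dome plate 418 (array([473. , 297.1]), array([88. , 87.6]), 63.0)
top sq plate 535 (array([491.9, -14.3]), array([88.3, 88.2]), 19.4)
```

View pics/f_sz.png

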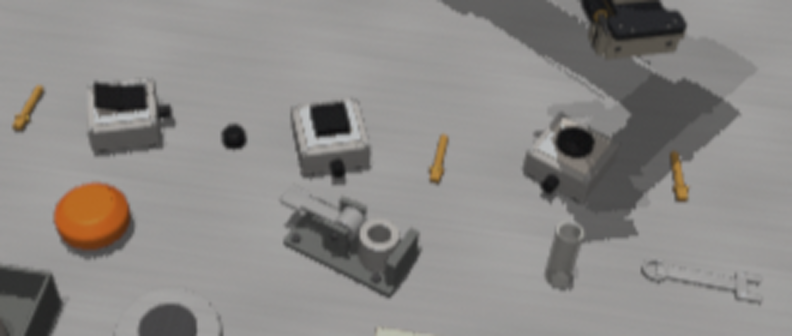

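All three are as wanted, and nothing has moved. Handing in.

```bash
python3 -c "
from station import *
print(job_done())"
```

```text
the job is handed in; nothing more can be done
None
```

I pushed the lever home, tipped the rocker over and pressed the round button, in that order, using only the closed fingertips. The job was handed in at about 14 s on the clock.

| Step | Push at the stop | Last camera check |
|---|---|---|
| Cam lever | 24 N | Upper face level at about 50 mm, so fully home |
| Rocker | 32 N | +x half down at about 58 mm, -x half up at about 67–69 mm |
| Round button | 27 N, fingertips at 58.6 mm (59 mm is fully in) | Sprung back to about 65 mm |

- **Abort button:** the square button was not touched, and its top reads about 65 mm, so it is still up.
- **Boxes and other things:** all three switch boxes are within about 1 mm of where they started, which is within measurement noise. The sleeve, float, pins, cap and wrench look undisturbed in the scene picture; I did not measure them.
- **Robot:** it ended clear of everything, with the TCP at 0.23 m.
- **One check that disagreed:** a first depth reading on the lever gave 42 mm. It had mixed in points from the lever's edge and the base plate. Checking along the whole lever from both cameras gave about 50 mm.

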